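# Close a filled ring mould: eared cover plate, then clamp strap, over its two studs

## Task

Close the filled ring mould: lay the eared cover plate over its two studs, block side up, so that it lies flat on the rim, then thread the longer of the two clamp straps over the same studs and lay it flat on the cover's block. Lower both all the way in your grip rather than letting them drop, and leave the short strap and the two hand nuts where they lie; I will run the nuts down myself.

Things in the scene. Friction and masses are not known exactly. Their poses are not given: they have to be found in the camera images.
- mould_rim (a point): Ring mould, fixed: steel base plate 200 x 130 x 10 mm carrying a steel ring, 110 mm outside diameter, filled flush with brown mix, and two upright dark threaded studs 12 mm thick. This point: centre of the ring's top face (the rim), 60 mm above the bench. z up; x along the line of the studs and the plate's long side; the studs stand at x = +75 and -75 mm, y = 0.
- stud_a (a point): Tip (top centre) of the stud at x = +75 mm of the mould, 140 mm above the bench, 80 mm above the rim. The last 10 mm of each stud taper to 6 mm diameter as a lead-in. Axes as mould_rim.
- stud_b (a point): Tip of the other stud, at x = -75 mm of the mould; the same size.
- cover_block (a point): Cover plate, loose, cast aluminium, 0.3 to 0.5 kg: disc 112 mm across, 8 mm thick, with two ears 40 mm wide (190 mm over the ears), a 16 mm hole in each at x = +-75 mm. In the middle of its top a block 60 mm long (x), 28 wide (y), its top 33 mm above the underside: the grip. This point: plate's centre, 20.5 mm above the underside, z up. Starts flat on the bench, block up; fits either way round.
- strap_mid (a point): Long clamp strap, loose, flat steel bar 190 x 30 x 12 mm, 0.4 to 0.63 kg, with a 16 mm through hole at x = +75 and -75 mm. This point: its centre, half-way up; x along its length, y across. Starts flat on the bench. Fits either face up and either way round.
- short_strap_mid (a point): The short clamp strap, loose, for a smaller mould: the same bar but 150 x 30 x 12 mm with its holes 110 mm apart, so it does not fit here. This point is its centre, x along its length. Leave it alone.
- nut_a: Black star-shaped hand nut, 57 mm across and 24 mm high, loose on the bench near the robot; origin at the centre of its underside. Leave it alone.
- nut_b: A second hand nut like nut_a. Leave it alone.
Things that resemble listed ones, but are neither listed nor needed, are in the scene too. Several things look just like the part that bears cover_block: the one meant starts nearest to the robot's base.

How it is judged:
On the way, in this order (a step that is already met when the one before it is completed fails the run):
1. the cover plate lies flat on the mould's rim with both ears over the studs (horizontal distance between cover_block and mould_rim below 0.005 m and z of cover_block in the frame of mould_rim between 0.0175 and 0.0235 m and angle between cover_block's own z axis and vertical below 0.04 rad and angle between the x axis of cover_block and the x axis of mould_rim, either way round below 0.08 rad), for 0.2 s.
2. the long strap lies flat on the cover's block with both holes over the studs (horizontal distance between strap_mid and mould_rim below 0.005 m and z of strap_mid in the frame of mould_rim between 0.036 and 0.042 m and angle between the z axis of strap_mid and the z axis of mould_rim, either way round below 0.05 rad and angle between the x axis of strap_mid and the x axis of mould_rim, either way round below 0.08 rad), for 0.2 s.
At the end, for the whole second after the job is handed in: Both ears of the cover are over the studs and it lies on the rim, block up; the long strap is over the same studs on the block. Each: centred within 5 mm, height within 3 mm, level within 0.04 rad (strap 0.05), along the stud line within 0.08 rad (all of step 1 and all of step 2); the robot touches nothing.
It fails at once if the cover is dropped onto the mould (moves faster than 0.55 m/s within 30 mm of the mould's axis, below the stud tops) (horizontal distance between cover_block and mould_rim below 0.03 m and z of cover_block in the frame of mould_rim below 0.1 m and linear speed of cover above 0.55 m/s).
It fails at once if the long strap is dropped onto the mould (moves faster than 0.55 m/s within 30 mm of the mould's axis, below the stud tops) (horizontal distance between strap_mid and mould_rim below 0.03 m and z of strap_mid in the frame of mould_rim below 0.085 m and linear speed of strap above 0.55 m/s).
It fails at once if the short strap is moved by more than 20 mm (distance of short_strap_mid from where it was at the start of the episode above 0.02 m).
It fails at once if a hand nut is moved by more than 20 mm (distance of any of nut_a, nut_b from where it was at the start of the episode above 0.02 m).
It also fails if it takes over 72 s, if anything falls off the work surface, if the arm or the gripper's body presses on something with over 40 N, if the wrist force passes 120 N, or if a joint passes its speed limit or range.

## Robot

A 7-joint arm with a two-finger parallel gripper is mounted at the origin on the work surface. World frame = base frame: x ahead of the robot, y to its left, z up, the work surface at z = 0. Lengths are in m, angles in rad, forces in N, time in s.
With the tool pointing down it reaches from about 0.425 to 0.95 m from the base axis. Payload 4.7 kg.
Tool frame: the origin (TCP) lies between the finger pads; the fingertips stand 8 mm ahead of it and the grasp point (between the pads) lies 11 mm behind it; z points along the fingers, y is the direction in which the jaws open and shut (so a half turn about z gives the same grasp; the last joint's range is limited). The gripper opens to 87 mm and grips with 3 to 60 N. Pads are 19 mm wide; open, the fingers measure 117 mm over their backs; the gripper's body (75 mm by 190 mm) begins 51 mm behind the grasp point.
Start: joints at [-1.186, 0.469, -0.049, 1.532, 0.024, 1.141, -0.082], TCP at [0.271, 0.618, 0.231] pointing down, gripper open.
Joint ranges: [-2.59, 2.59], [-0.33, 1.99], [-1.39, 1.29], [0.1, 2.45], [-1.04, 4.18], [0.21, 1.99], [-2.66, 2.66]. Speed limits (rad/s): [2.57, 2.57, 3.14, 3.14, 3.14, 3.14, 3.14].

## Interface

Orientations are given as a 3x3 rotation matrix whose columns are the frame's x, y, z axes.
In Python, from workcell import sense, capture, close_job gives the robot as it stands. The module is installed in compiled form; this text tells all that it offers.
- The arm moves only by the shell command python3 -m inch 'ROWS' [FORCE]. ROWS is a JSON object of lists of equal length, an entry for each row: "delta_rot": the turn, a rotation vector about the tool's x, y, z in rad, a list of three; "slide": the shift along the tool's x, y, z in mm, a list of three; "claw": the opening, from -1 (shut) to 1 (fully open). A call has 1 to 8 rows; each row is the pose to reach, as a shift and turn from the pose commanded when the call began, along the tool's axes at that moment; what a row does not reach only later rows make up. A row lasts 1/8 s, in which the tool goes at most 62.5 mm and 10.7 degrees, less where a joint would pass 70% of its speed; a pose out of reach is approached as far as the arm can. A call with a gripper value outside its range is refused whole. The fingers move at their own pace and stop on an object; FORCE is the grip in N (left out, the last holds). Time passes only in rows, so rows that repeat a pose let the fingers close. It gives the time, the measured TCP pose, the force and the opening at its end, in the units of the state.
- sense(): the state, without advancing time (a new reading comes with each control period).
- capture(name): name is "scene" or "top" or "wrist"; returns a dict with "frame" (480x640x3 uint8, blue, green, red), "fx", "fy", "cx", "cy" (pixels), "distortion" ([k1, k2, p1, p2, k3] as OpenCV has them; the pictures are not rectified), "R" (3x3) and "t" (3): a world point X has camera coordinates R X + t; the wrist camera has in their place "hand_eye" (4x4, takes a point from camera to tool coordinates, whose origin is the TCP and whose axes are the flange's). Camera axes: x right, y down, z forward; pixel columns grow to the right and rows downward; lengths in m; the calibration is good to about 2 mm. A picture is of the moment at which its call begins: read the wrist's pose just before it. There is no depth.
- close_job(): hands the job in, once; it reports no verdict.
The state is a dict: "t": time; "joints": joint angles; "joint_velocities": joint speeds; "joint_torque": joint torques, N m; "ee_pos": TCP position; "ee_rot": TCP orientation; "contact_force": force on the tool from outside, world axes, zero at the start; "moment": the same for the moment, N m; "width": finger opening in m.
Only numpy, scipy, OpenCV 4.12 (cv2) and the standard library are available. Lean on these libraries where they do the work, as an engineer would, in place of code of your own. Each camera call takes 0.05 s, during which the arm holds its last target. There are 200 camera calls.

## Working session

There is one attempt and no reset: what is moved stays moved. The work goes in short steps, Python scripts to look and compute and a shell command to move; the robot and the scene stay as the last step left them, time stands still between calls to the robot, and variables do not carry over. Pictures are saved under pics/ and viewed, about 8 in all and at most 12, crops included, and the job is handed in when it is done.

```bash
mkdir -p pics; cat > h.py <<'E'
import numpy as np, cv2
from workcell import sense, capture
import pickle
def snap(cam,name):
    s=sense(); c=capture(cam); c['s']=s
    c['K']=np.array([[c['fx'],0,c['cx']],[0,c['fy'],c['cy']],[0,0,1.]]); c['d']=np.array(c['distortion'],float)
    if cam=='wrist':
        H=np.array(c['hand_eye']); T=np.eye(4); T[:3,:3]=s['ee_rot']; T[:3,3]=s['ee_pos']
        M=np.linalg.inv(T@H); c['R']=M[:3,:3]; c['t']=M[:3,3]
    c['R']=np.array(c['R']); c['t']=np.array(c['t'])
    cv2.imwrite(f'pics/{name}.png',c['frame']); pickle.dump(c,open(f'pics/{name}.pkl','wb')); return c
def load(n): return pickle.load(open(f'pics/{n}.pkl','rb'))
def ray(c,uv):
    p=cv2.undistortPoints(np.array([[uv]],float),c['K'],c['d'])[0,0]
    return -c['R'].T@c['t'], c['R'].T@np.array([p[0],p[1],1])
def atz(c,uv,z):
    o,d=ray(c,uv); return o+d*(z-o[2])/d[2]
def tri(*obs):
    A=np.zeros((3,3));b=np.zeros(3)
    for c,uv in obs:
        o,d=ray(c,uv); d=d/np.linalg.norm(d); P=np.eye(3)-np.outer(d,d); A+=P;b+=P@o
    X=np.linalg.solve(A,b)
    return X,[np.round(proj(c,X)-uv,1) for c,uv in obs]
def proj(c,X):
    return cv2.projectPoints(np.array([X],float),cv2.Rodrigues(c['R'])[0],c['t'],c['K'],c['d'])[0][0,0]
def crop(n,x,y,w,h,k,out):
    im=cv2.imread(f'pics/{n}.png')[y:y+h,x:x+w]; cv2.imwrite(f'pics/{out}.png',cv2.resize(im,None,fx=k,fy=k,interpolation=cv2.INTER_CUBIC))
E
python3 - <<'E'
from h import *
for n in ('scene','top','wrist'):
    c=snap(n,n+'0'); print(n,c['fx'],-c['R'].T@c['t'])
s=sense(); print(s['ee_pos'],np.round(s['ee_rot'],3),s['t'])
E
```

```text
scene 559.0164452924362 [1.47248164 0.00860544 0.94278645]
top 482.64112399534633 [0.36714506 0.09952616 1.24825325]
wrist 330.8223997999008 [0.19880652 0.64902076 0.38470812]
[0.27123461 0.61765304 0.22977283] [[-0.916  0.402 -0.001]
 [ 0.402  0.916 -0.001]
 [-0.    -0.001 -1.   ]] 0.15
```

View pics/top0.png

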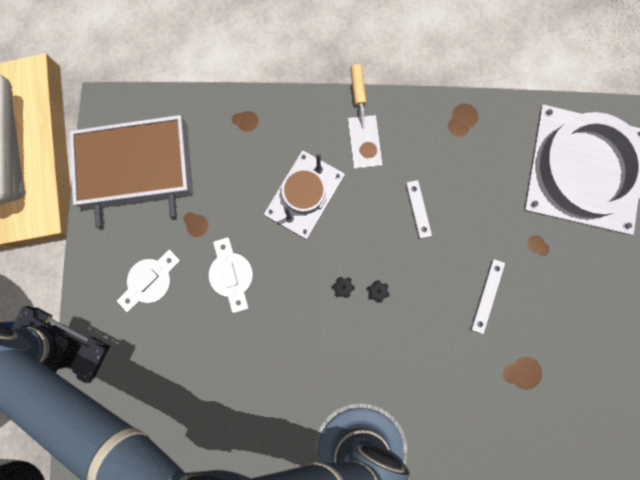

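View pics/scene0.png

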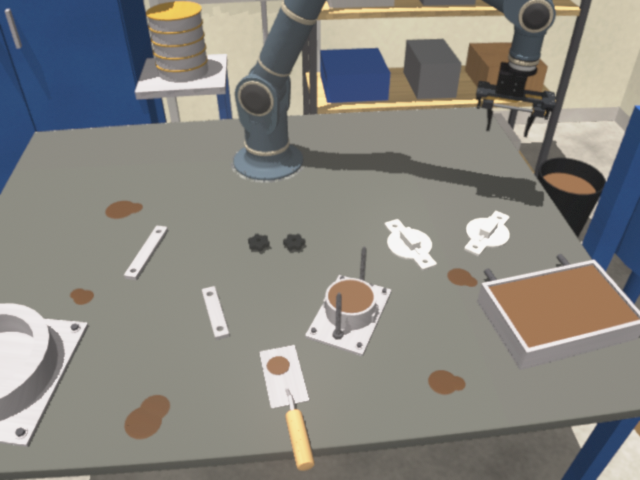

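The covers are at top (148,281) and (230,275). The second is nearer the base, which is around (365,450), so it fits "nearest to the base". The straps are at (419,209), about 57 px long, and (487,297), about 76 px long; the second is the long one. The mould is at (303,191). I'll confirm with enlarged crops.

```bash
python3 - <<'E'
from h import *
crop('top0',190,140,330,205,2.4,'topc'); crop('scene0',110,190,420,170,1.9,'scenec')
E
```

```text
(no output)
```

View pics/topc.png

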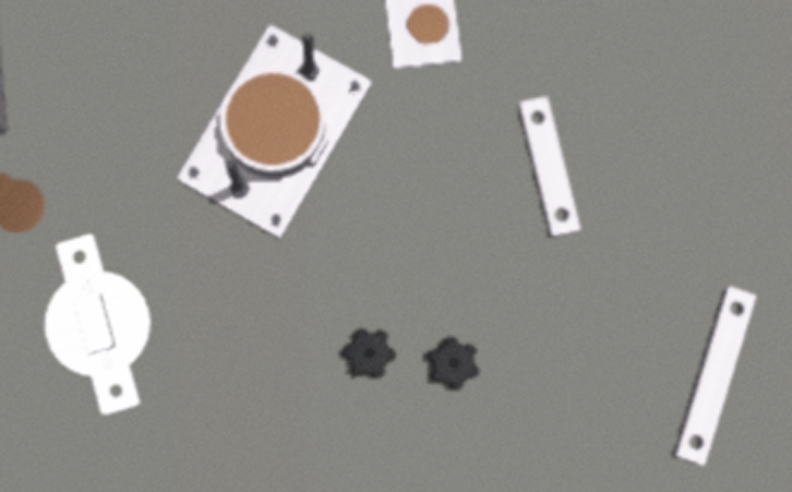

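View pics/scenec.png

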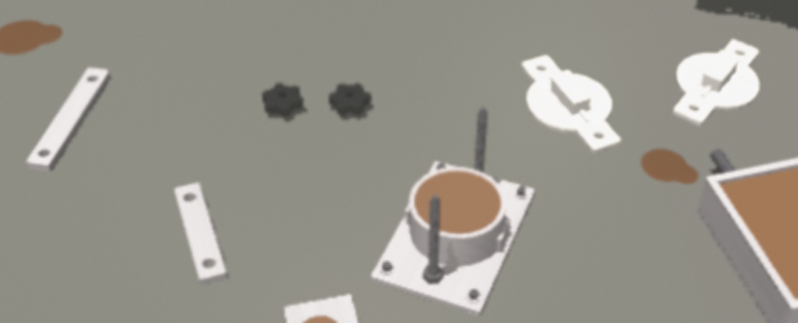

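Confirmed: the meant cover is at top crop (97,324), and the scene view shows its block facing up. The long strap has holes at (737,309) and (697,442). The stud tips are at (308,38) and (232,163). Next I'll triangulate.

```bash
python3 - <<'E'
from h import *
t,s=load('top0'),load('scene0')
T=lambda u,v:np.array([u/2.4+190,v/2.4+140]); S=lambda u,v:np.array([u/1.9+110,v/1.9+190])
pts=dict(coverhole1=((79,257),(599,135)),coverhole2=((116,391),(541,68)),str1=((737,309),(44,153)),str2=((697,442),(92,78)),
 rim=((272,118),(458,203)),tipfar=((308,38),(435,200)),tipnear=((232,163),(483,112)),sh1=((538,117),(208,263)),sh2=((562,214),(190,197)))
R={}
for k,(a,b) in pts.items():
    X,e=tri((t,T(*a)),(s,S(*b))); R[k]=X; print(k,X.round(4),e)
for a,b in (('coverhole1','coverhole2'),('str1','str2'),('tipfar','tipnear'),('sh1','sh2')):
    d=R[a]-R[b]; print(a,((R[a]+R[b])/2).round(4),np.linalg.norm(d).round(4),np.degrees(np.arctan2(d[1],d[0])).round(1))
s=sense(); print(s['joints'])
E
```

```text
coverhole1 [0.5032 0.3681 0.0074] [array([0., 0.]), array([ 0., -0.])]
coverhole2 [0.3602 0.3212 0.0069] [array([0., 0.]), array([ 0., -0.])]
str1 [ 0.464  -0.3432  0.0112] [array([ 0.1, -0. ]), array([0.1, 0. ])]
str2 [ 0.3217 -0.2975  0.0132] [array([0., 0.]), array([0., 0.])]
rim [0.6496 0.1603 0.0583] [array([0.1, 0. ]), array([ 0.1, -0. ])]
tipfar [0.7138 0.1235 0.1346] [array([-0.1, -0. ]), array([-0.1,  0. ])]
tipnear [0.5853 0.195  0.1369] [array([-0.3, -0. ]), array([-0.3,  0. ])]
sh1 [ 0.6689 -0.128   0.0119] [array([0.2, 0. ]), array([0.3, 0. ])]
sh2 [ 0.5623 -0.1532  0.0123] [array([-0., -0.]), array([-0., -0.])]
coverhole1 [0.4317 0.3446 0.0071] 0.1506 18.1
str1 [ 0.3928 -0.3203  0.0122] 0.1495 -17.8
tipfar [0.6495 0.1592 0.1358] 0.1471 -29.1
sh1 [ 0.6156 -0.1406  0.0121] 0.1095 13.3
[-1.18591542  0.46925282 -0.04856374  1.53334831  0.02410981  1.14101544
 -0.0822876 ]
```

```bash
cat >> h.py <<'E'
from scipy.spatial.transform import Rotation as Ro
def go(p,yaw):
    s=sense(); R=np.array(s['ee_rot']); y=np.radians(yaw); x=np.array([np.cos(y),np.sin(y),0]); z=np.array([0,0,-1.])
    D=np.column_stack([x,np.cross(z,x),z])
    print('slide',(R.T@(np.array(p)-s['ee_pos'])*1000).round(1),'rot',Ro.from_matrix(R.T@D).as_rotvec().round(4),'t',s['t'],'F',np.round(s['contact_force'],1),'w',s['width'])
E
python3 -c "
from h import *
go([.4317,.3446,.20],198.1)"
```

```text
slide [-256.7 -185.5   30.1] rot [-1.400e-03 -5.000e-04 -7.297e-01] t 0.15 F [-0.1  0.6  0.4] w 0.08687159841518104
```

```bash
python3 -m inch '{"delta_rot":[[0,0,-0.73],[0,0,-0.73],[0,0,-0.73],[0,0,-0.73],[0,0,-0.73],[0,0,-0.73],[0,0,-0.73],[0,0,-0.73]],"slide":[[-257,-185,30],[-257,-185,30],[-257,-185,30],[-257,-185,30],[-257,-185,30],[-257,-185,30],[-257,-185,30],[-257,-185,30]],"claw":[1,1,1,1,1,1,1,1]}' 30
python3 - <<'E'
from h import *
go([.4317,.3446,.20],198.1)
c=snap('wrist','w1')
for p in ([.5032,.3681,.007],[.3602,.3212,.007],[.4317,.3446,.033]): print(proj(c,p))
E
```

```text
t: 1.15
ee_pos: [0.4312, 0.3472, 0.2006]
ee_rot: [[-0.949, -0.314, -0.0], [-0.314, 0.949, 0.001], [-0.0, 0.001, -1.0]]
contact_force: [0.2, -0.0, 0.7]
width: 0.0869
slide [ 0.3 -2.7  0.6] rot [0.0011 0.     0.0034] t 1.15 F [ 0.2 -0.   0.7] w 0.08691935307109645
[322.89334104 282.28769712]
[322.97679326 145.82292091]
[322.68125458 223.65874363]
```

View pics/w1.png

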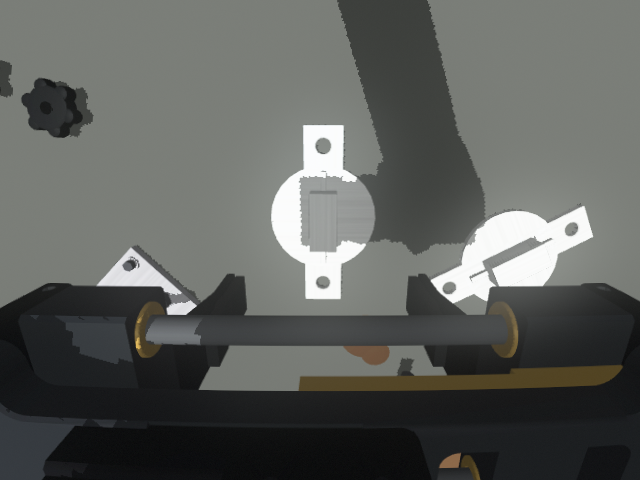

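Holes are seen at (323,282) and (323,145.5), within 0.5 px of the prediction, so the estimate is good. Descending to grip.

```bash
python3 -m inch '{"delta_rot":[[0,0,0.003],[0,0,0.003],[0,0,0.003],[0,0,0.003],[0,0,0.003],[0,0,0.003],[0,0,0.003],[0,0,0.003]],"slide":[[0,-2.5,50],[0,-2.5,100],[0,-2.5,140],[0,-2.5,165],[0,-2.5,175],[0,-2.5,182],[0,-2.5,182],[0,-2.5,182]],"claw":[1,1,1,1,1,1,1,1]}'
python3 -c "
from h import *
go([.4317,.3446,.018],198.1)"
```

```text
t: 2.2
ee_pos: [0.4336, 0.3435, 0.0195]
ee_rot: [[-0.951, -0.308, 0.001], [-0.308, 0.951, 0.001], [-0.002, 0.001, -1.0]]
contact_force: [0.2, 0.4, -0.9]
width: 0.0865
slide [1.5 1.6 1.5] rot [ 0.0008  0.0017 -0.0026] t 2.2 F [ 0.2  0.4 -0.9] w 0.0864868124726354
```

```bash
python3 -m inch '{"delta_rot":[[0,0,0],[0,0,0],[0,0,0],[0,0,0],[0,0,0],[0,0,0],[0,0,0],[0,0,0]],"slide":[[1,1.5,1],[1,1.5,1],[1,1.5,1],[1,1.5,1],[1,1.5,1],[1,1.5,1],[1,1.5,1],[1,1.5,1]],"claw":[1,-1,-1,-1,-1,-1,-1,-1]}' 45
python3 -m inch '{"delta_rot":[[0,0,0],[0,0,0],[0,0,0],[0,0,0],[0,0,0],[0,0,0]],"slide":[[0,0,0],[0,0,-10],[0,0,-50],[0,0,-100],[0,0,-160],[0,0,-160]],"claw":[-1,-1,-1,-1,-1,-1]}'
python3 -c "
from h import *
go([.6495,.1597,.20],150.9)"
```

```text
t: 3.2
ee_pos: [0.4317, 0.3442, 0.0176]
ee_rot: [[-0.951, -0.308, 0.0], [-0.308, 0.951, 0.0], [-0.0, 0.0, -1.0]]
contact_force: [0.0, 0.2, -0.4]
width: 0.0275
t: 3.95
ee_pos: [0.434, 0.3462, 0.1829]
ee_rot: [[-0.951, -0.308, 0.008], [-0.308, 0.951, 0.007], [-0.01, 0.004, -1.0]]
contact_force: [0.8, 0.2, -4.1]
width: 0.0275
slide [-147.7 -243.7  -16.7] rot [0.0084 0.0077 0.8208] t 3.95 F [ 0.8  0.2 -4.1] w 0.027521138463975584
```

```bash
python3 -m inch '{"delta_rot":[[0,0,0.1],[0,0,0.25],[0,0,0.4],[0,0,0.55],[0,0,0.7],[0.008,0.008,0.82],[0.008,0.008,0.82],[0.008,0.008,0.82]],"slide":[[-15,-25,-20],[-45,-75,-30],[-75,-125,-30],[-105,-170,-30],[-130,-210,-30],[-148,-244,-30],[-148,-244,-30],[-148,-244,-30]],"claw":[-1,-1,-1,-1,-1,-1,-1,-1]}'
python3 -m inch '{"delta_rot":[[0,0,0],[0,0,0],[0,0,0]],"slide":[[0,0,0],[0,0,0],[0,0,0]],"claw":[-1,-1,-1]}'
python3 - <<'E'
from h import *
go([.6495,.1597,.20],150.9)
c=snap('wrist','w2'); d=snap('scene','s2'); t=snap('top','t2')
w=cv2.resize(c['frame'],(400,300)); 
cc=proj(d,[.6495,.16,.17]).astype(int); print(cc)
crop('s2',cc[0]-100,cc[1]-75,200,170,3,'x')
x=cv2.imread('pics/x.png')
im=np.zeros((600,800,3),np.uint8); im[:510,:600]=x; im[:300,400:]=0
cv2.imwrite('pics/s2c.png',x)
E
```

```text
t: 4.95
ee_pos: [0.6462, 0.1581, 0.2057]
ee_rot: [[-0.875, 0.484, -0.012], [0.485, 0.875, -0.007], [0.007, -0.012, -1.0]]
contact_force: [0.2, 0.6, -3.4]
width: 0.0278
t: 5.32
ee_pos: [0.6473, 0.1581, 0.2077]
ee_rot: [[-0.875, 0.484, -0.008], [0.485, 0.875, -0.007], [0.004, -0.01, -1.0]]
contact_force: [-0.2, 0.7, -3.8]
width: 0.0279
slide [-1.2  2.5  7.7] rot [-0.0099 -0.0041  0.0021] t 5.325 F [-0.2  0.7 -3.8] w 0.027855718275558414
[352 258]
```

View pics/w2.png

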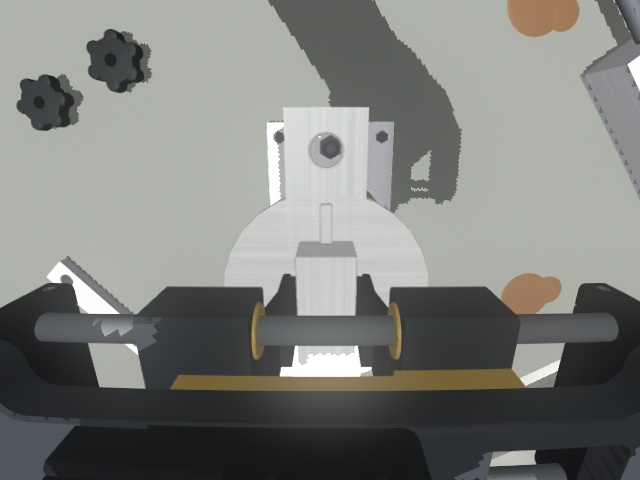

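The hole is at (326,150), and the stud tip shows through it at (330,148). The cover hangs straight in the grip.

```bash
python3 - <<'E'
from h import *
c=load('w2'); s=c['s']; R=np.array(s['ee_rot']); p=np.array(s['ee_pos'])
h=atz(c,(326,150),p[2]-.010); print('hole tool mm',(R.T@(h-p)*1e3).round(1))
q=atz(c,(330,148),.14); print('stud near',q.round(4),'world')
ears=[atz(c,u,p[2]-.010) for u in ((284,108),(368,108))]; print([(R.T@(e-p)*1e3).round(1) for e in ears])
E
```

```text
hole tool mm [75.2 -0.8 10.3]
stud near [0.5818 0.1957 0.14  ] world
[array([ 94.5, -20.6,  10.6]), array([94.5, 19. , 10.2])]
```

View pics/s2c.png

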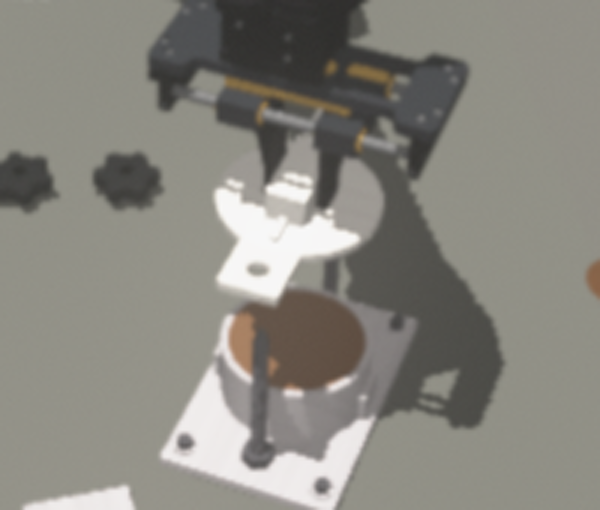

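```bash
python3 - <<'E'
from h import *
d=load('s2'); s=d['s']; R=np.array(s['ee_rot']); p=np.array(s['ee_pos'])
pix=lambda u,v:np.array([u/3+252,v/3+183])
h=p+R@np.array([-.075,0,.010]); print('hole pred',proj(d,h),'obs',pix(258,268), 'obs at z',atz(d,pix(258,268),h[2]),h)
print('tip far',atz(d,pix(261,324),.14), 'tip near tri uncorrected')
E
```

```text
hole pred [338.40341447 272.37224279] obs [338.         272.33333333] obs at z [0.7127315  0.12077578 0.19740049] [0.71292149 0.12152887 0.19740049]
tip far [0.7072534  0.12454157 0.14      ] tip near tri uncorrected
```

```bash
python3 - <<'E'
from h import *
t=load('top0');T=lambda u,v:np.array([u/2.4+190,v/2.4+140])
a=atz(t,T(308,38),.139);b=atz(t,T(232,163),.139);print(a,b,(a+b)/2,np.linalg.norm(a-b)); print('rim',atz(t,T(272,118),.06))
d=load('scene0'); print('rim scene',atz(d,(458/1.9+110,203/1.9+190),.06))
# rim fit: brown disc ellipse
for n in ('top0','scene0'):
    c=load(n); hsv=cv2.cvtColor(c['frame'],cv2.COLOR_BGR2HSV); m=cv2.inRange(hsv,(5,80,60),(20,255,255))
    cs,_=cv2.findContours(m,0,1)
    g=proj(c,[.6496,.16,.06]); k=min(cs,key=lambda q:np.hypot(*(q.reshape(-1,2).mean(0)-g))+(len(q)<30)*1e3)
    P=np.array([atz(c,u,.06)[:2] for u in cv2.convexHull(k).reshape(-1,2)]); print(n,cv2.minEnclosingCircle((P*1e3).astype(np.float32)),P.min(0),P.max(0))
c=load('w2'); p0=atz(c,(279,137),.012);p1=atz(c,(382,137),.012); print('screws',p0,p1)
E
```

```text
[0.71238593 0.12326669 0.139     ] [0.58474554 0.19409729 0.139     ] [0.64856573 0.15868199 0.139     ] 0.14597617835823995
rim [0.6492662  0.16047576 0.06      ]
rim scene [0.65123011 0.15974967 0.06      ]
top0 ((649.5447387695312, 160.79913330078125), 47.41984176635742) [0.6032879  0.11340216] [0.69652799 0.20712144]
scene0 ((647.3185424804688, 158.8424072265625), 47.64828872680664) [0.6016103  0.11156983] [0.69340901 0.20632439]
screws [0.54840606 0.15480056 0.012     ] [0.59921233 0.24673565 0.012     ]
```

```bash
python3 -m inch '{"delta_rot":[[-0.01,-0.004,0],[-0.01,-0.004,0],[-0.01,-0.004,0],[-0.01,-0.004,0],[-0.01,-0.004,0],[-0.01,-0.004,0]],"slide":[[0,2.5,10],[0,2.5,25],[0,2.5,43],[0,2.5,43],[0,2.5,43],[0,2.5,43]],"claw":[-1,-1,-1,-1,-1,-1]}'
python3 - <<'E'
from h import *
go([.6484,.1604,.160],151)
c=snap('wrist','w3'); d=snap('scene','s3')
crop('w3',230,80,200,150,2.5,'a'); crop('s3',290,220,110,110,3.4,'b')
a=cv2.imread('pics/a.png');b=cv2.imread('pics/b.png'); im=np.zeros((760,500,3),np.uint8); 
im=np.zeros((375,880,3),np.uint8); im[:,:500]=a; im[:374,506:880]=b; cv2.imwrite('pics/ab.png',im[:,:])
im2=cv2.imread('pics/ab.png')[:, 50:850]; cv2.imwrite('pics/ab.png',im2)
E
```

```text
t: 6.22
ee_pos: [0.6491, 0.1596, 0.1652]
ee_rot: [[-0.874, 0.485, 0.001], [0.485, 0.874, 0.0], [-0.001, 0.001, -1.0]]
contact_force: [-0.5, -0.1, -3.8]
width: 0.0281
slide [1.  0.4 5.2] rot [ 0.0009  0.001  -0.0007] t 6.225 F [-0.5 -0.1 -3.8] w 0.028068586304380028
```

View pics/ab.png

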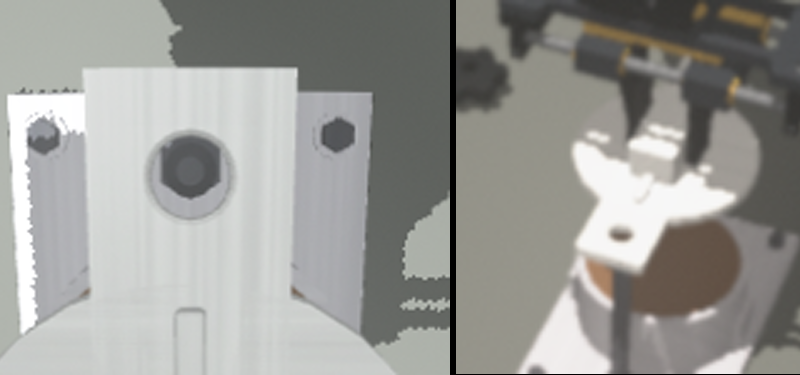

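The hole centre is at (326,150) and the tip's small end face at (326,148.8). The scene crop shows the far hole right over its stud.

```bash
python3 - <<'E'
from h import *
c=load('w3'); s=c['s']; R=np.array(s['ee_rot']); p=np.array(s['ee_pos'])
f=lambda u,z:(R.T@(atz(c,u,z)-p)*1e3).round(1)
print('hole',f((326,150),p[2]-.010),'tip',f((326,148.8),.14))
E
```

```text
hole [75.2 -0.8  9.9] tip [75.5 -0.8 25.2]
```

Aligned to 0.3 mm, so I'm lowering onto the studs.

```bash
python3 -m inch '{"delta_rot":[[0,0,0],[0,0,0],[0,0,0],[0,0,0],[0,0,0],[0,0,0],[0,0,0],[0,0,0]],"slide":[[0.3,0,6],[0.3,0,12],[0.3,0,18],[0.3,0,24],[0.3,0,30],[0.3,0,36],[0.3,0,40],[0.3,0,40]],"claw":[-1,-1,-1,-1,-1,-1,-1,-1]}'
python3 -c "
from h import *
go([.6484,.1604,.0776],151)"
```

```text
t: 7.32
ee_pos: [0.648, 0.1595, 0.1241]
ee_rot: [[-0.874, 0.485, -0.001], [0.485, 0.874, -0.0], [0.001, -0.001, -1.0]]
contact_force: [-0.4, 0.2, -4.9]
width: 0.0277
slide [ 0.   1.  46.5] rot [-0.0007 -0.0006 -0.0006] t 7.325 F [-0.4  0.2 -4.9] w 0.02771280159034708
```

Free so far: the forces show only the cover's weight. Lowering the rest.

```bash
python3 -m inch '{"delta_rot":[[0,0,0],[0,0,0],[0,0,0],[0,0,0],[0,0,0],[0,0,0],[0,0,0],[0,0,0]],"slide":[[0,0,10],[0,0,20],[0,0,30],[0,0,36],[0,0,40],[0,0,43],[0,0,45],[0,0,45]],"claw":[-1,-1,-1,-1,-1,-1,-1,-1]}'
python3 -m inch '{"delta_rot":[[0,0,0],[0,0,0],[0,0,0],[0,0,0]],"slide":[[0,0,0.5],[0,0,1],[0,0,1.5],[0,0,1.5]],"claw":[-1,-1,-1,-1]}'
```

```text
t: 8.32
ee_pos: [0.6482, 0.1596, 0.0795]
ee_rot: [[-0.874, 0.485, -0.0], [0.485, 0.874, -0.0], [0.0, -0.0, -1.0]]
contact_force: [-0.7, -0.1, -3.8]
width: 0.0277
t: 8.82
ee_pos: [0.6482, 0.1596, 0.078]
ee_rot: [[-0.874, 0.485, -0.0], [0.485, 0.874, -0.0], [0.0, -0.0, -1.0]]
contact_force: [-0.6, -0.7, -4.0]
width: 0.0277
```

Not touching yet, so I'll inch down further.

```bash
python3 -m inch '{"delta_rot":[[0,0,0],[0,0,0],[0,0,0],[0,0,0]],"slide":[[0,0,0.5],[0,0,0.8],[0,0,0.8],[0,0,0.8]],"claw":[-1,-1,-1,-1]}'
python3 -m inch '{"delta_rot":[[0,0,0],[0,0,0],[0,0,0],[0,0,0]],"slide":[[0,0,0.5],[0,0,0.8],[0,0,0.8],[0,0,0.8]],"claw":[-1,-1,-1,-1]}'
```

```text
t: 9.32
ee_pos: [0.6483, 0.1596, 0.0776]
ee_rot: [[-0.874, 0.485, 0.0], [0.485, 0.874, -0.0], [-0.0, 0.0, -1.0]]
contact_force: [-1.6, -0.1, 0.4]
width: 0.028
t: 9.82
ee_pos: [0.6483, 0.1596, 0.0776]
ee_rot: [[-0.874, 0.485, 0.0], [0.485, 0.874, 0.0], [0.0, 0.0, -1.0]]
contact_force: [-4.1, -0.4, 6.0]
width: 0.0275
```

Seated at z = 0.0776 as predicted, with the force reversed. Releasing and lifting.

```bash
python3 -m inch '{"delta_rot":[[0,0,0],[0,0,0],[0,0,0],[0,0,0],[0,0,0],[0,0,0],[0,0,0]],"slide":[[0,0,-0.5],[0,0,-0.5],[0,0,-0.5],[0,0,-0.5],[0,0,-25],[0,0,-75],[0,0,-130]],"claw":[0.3,0.3,0.3,0.3,0.3,0.3,0.3]}'
python3 - <<'E'
from h import *
go([.3928,-.3203,.20],162.2)
snap('scene','s4'); snap('wrist','w4')
crop('w4',220,100,220,300,2,'a'); crop('s4',270,200,150,160,3.5,'b')
a=cv2.imread('pics/a.png')[:560];b=cv2.imread('pics/b.png')[:,:360+0]; b=cv2.imread('pics/b.png'); b=cv2.resize(b,(350,373))
im=np.zeros((560,800,3),np.uint8); im[:,:440]=a; im[:373,450:]=b; cv2.imwrite('pics/c4.png',im)
E
```

```text
t: 10.7
ee_pos: [0.6478, 0.1595, 0.207]
ee_rot: [[-0.874, 0.485, -0.002], [0.485, 0.874, -0.001], [0.001, -0.001, -1.0]]
contact_force: [0.4, 0.2, -0.1]
width: 0.0566
slide [ -10.  -543.2    7.8] rot [-0.0014 -0.0014 -0.1962] t 10.7 F [ 0.4  0.2 -0.1] w 0.05655049663089184
```

View pics/c4.png

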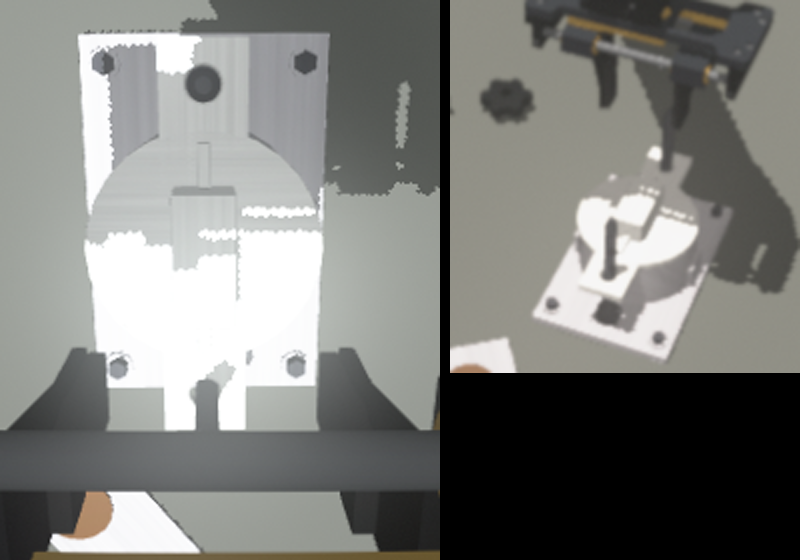

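The cover lies flat on the rim with both studs through its ears. Next, the strap.

```bash
python3 -m inch '{"delta_rot":[[0,0,0],[0,0,0],[0,0,-0.05],[0,0,-0.1],[0,0,-0.15],[0,0,-0.196],[0,0,-0.196],[0,0,-0.196]],"slide":[[0,-40,0],[-2,-100,0],[-4,-160,0],[-6,-220,0],[-8,-280,0],[-9,-340,5],[-10,-400,8],[-10,-460,8]],"claw":[1,1,1,1,1,1,1,1]}' 55
python3 -c "
from h import *
go([.3928,-.3203,.20],162.2); print(sense()['joints'])"
```

```text
t: 11.8
ee_pos: [0.4325, -0.249, 0.1982]
ee_rot: [[-0.952, 0.306, 0.0], [0.306, 0.952, -0.0], [-0.0, -0.0, -1.0]]
contact_force: [1.5, -0.8, 0.3]
width: 0.0869
slide [ 16.  -80.   -1.8] rot [-0.0001  0.0001 -0.0001] t 11.8 F [ 1.5 -0.8  0.3] w 0.08686204564799985
[ 0.19044964  0.21621889  0.28849741  1.99447595 -0.07547419  0.94081163
  1.77714644]
```

```bash
python3 -m inch '{"delta_rot":[[0,0,0],[0,0,0],[0,0,0],[0,0,0],[0,0,0]],"slide":[[8,-40,0],[16,-80,0],[16,-80,0],[16,-80,0],[16,-80,0]],"claw":[1,1,1,1,1]}'
python3 - <<'E'
from h import *
go([.3928,-.3203,.20],162.2)
c=snap('wrist','w5')
for p in ([.464,-.3432,.012],[.3217,-.2975,.012]): print(proj(c,p))
E
```

```text
t: 12.42
ee_pos: [0.3948, -0.3175, 0.1983]
ee_rot: [[-0.953, 0.304, -0.0], [0.304, 0.953, 0.0], [0.0, 0.0, -1.0]]
contact_force: [-0.3, -0.6, -0.5]
width: 0.087
slide [ 1.  -3.3 -1.7] rot [ 0.0004 -0.0003  0.0023] t 12.425 F [-0.3 -0.6 -0.5] w 0.08696419271274254
[323.20360363 283.96092424]
[323.32200345 145.72240034]
```

View pics/w5.png

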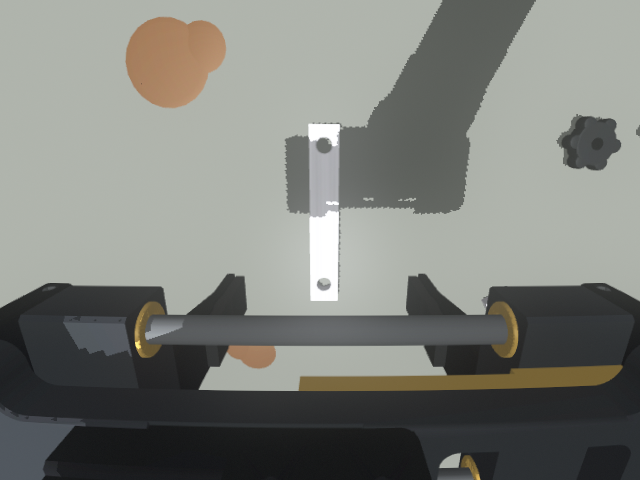

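Holes are at (324,145) and (324,284.5), matching the prediction. Descending.

```bash
python3 -m inch '{"delta_rot":[[0,0,0],[0,0,0],[0,0,0],[0,0,0],[0,0,0],[0,0,0],[0,0,0]],"slide":[[0,0,50],[0,0,105],[0,0,145],[0,0,165],[0,0,175],[0,0,175],[0,0,175]],"claw":[1,1,1,1,1,1,1]}'
python3 -c "
from h import *
go([.3928,-.3203,.011],162.2)"
```

```text
t: 13.35
ee_pos: [0.3948, -0.3191, 0.0244]
ee_rot: [[-0.952, 0.305, 0.002], [0.305, 0.952, -0.001], [-0.002, -0.001, -1.0]]
contact_force: [-0.1, -0.5, -0.3]
width: 0.087
slide [ 1.5 -1.8 13.4] rot [-0.0006  0.0018  0.0002] t 13.35 F [-0.1 -0.5 -0.3] w 0.08704024486605448
```

```bash
python3 -m inch '{"delta_rot":[[0,0,0],[0,0,0],[0,0,0],[0,0,0],[0,0,0],[0,0,0],[0,0,0],[0,0,0]],"slide":[[1,0,8],[1,0,11.5],[1,0,11.5],[1,0,11.5],[1,0,11.5],[1,0,11.5],[1,0,11.5],[1,0,11.5]],"claw":[1,1,1,-1,-1,-1,-1,-1]}' 55
python3 -m inch '{"delta_rot":[[0,0,0],[0,0,0],[0,0,0]],"slide":[[0,0,0],[0,0,0],[0,0,0]],"claw":[-1,-1,-1]}'
```

```text
t: 14.35
ee_pos: [0.3931, -0.3184, 0.012]
ee_rot: [[-0.952, 0.306, -0.0], [0.306, 0.952, -0.0], [0.0, -0.0, -1.0]]
contact_force: [0.7, 1.0, -0.3]
width: 0.0449
t: 14.72
ee_pos: [0.393, -0.3186, 0.012]
ee_rot: [[-0.952, 0.306, -0.0], [0.306, 0.952, -0.0], [0.0, -0.0, -1.0]]
contact_force: [-0.6, -0.9, -0.3]
width: 0.0293
```

```bash
python3 -m inch '{"delta_rot":[[0,0,0],[0,0,0],[0,0,0],[0,0,0],[0,0,0],[0,0,0]],"slide":[[0,0,-8],[0,0,-40],[0,0,-90],[0,0,-140],[0,0,-190],[0,0,-190]],"claw":[-1,-1,-1,-1,-1,-1]}'
python3 -c "
from h import *
go([.6484,.1604,.20],151)"
```

```text
t: 15.48
ee_pos: [0.3947, -0.3198, 0.2057]
ee_rot: [[-0.952, 0.306, 0.007], [0.306, 0.952, -0.004], [-0.008, -0.002, -1.0]]
contact_force: [0.7, 0.0, -4.2]
width: 0.0292
slide [-94.6 534.7   5.6] rot [-0.0008  0.0082  0.1953] t 15.475 F [ 0.7  0.  -4.2] w 0.029169056142639514
```

```bash
python3 -m inch '{"delta_rot":[[0,0,0],[0,0,0],[0,0,0],[0,0,0.05],[0,0,0.1],[0,0.004,0.15],[0,0.004,0.195],[0,0.004,0.195]],"slide":[[0,30,0],[-5,80,0],[-15,135,0],[-30,190,0],[-45,245,0],[-58,300,0],[-68,350,0],[-75,395,0]],"claw":[-1,-1,-1,-1,-1,-1,-1,-1]}'
python3 -c "
from h import *
go([.6484,.1604,.20],151)"
```

```text
t: 16.48
ee_pos: [0.5843, 0.0367, 0.1993]
ee_rot: [[-0.875, 0.484, -0.008], [0.484, 0.875, 0.001], [0.008, -0.003, -1.0]]
contact_force: [0.7, -1.4, -4.0]
width: 0.0292
slide [  3.8 139.3  -1.1] rot [-0.0032 -0.0079  0.0011] t 16.475 F [ 0.7 -1.4 -4. ] w 0.029157129903053178
```

```bash
python3 -m inch '{"delta_rot":[[0,0,0],[0,0,0],[0,0,0],[0,0,0],[0,0,0],[0,0,0],[0,0,0],[0,0,0]],"slide":[[0,40,0],[1,75,0],[2,105,0],[3,125,0],[3,132,0],[3,132,0],[3,132,0],[3,132,0]],"claw":[-1,-1,-1,-1,-1,-1,-1,-1]}'
python3 -c "
from h import *
go([.6484,.1604,.165],151)"
```

```text
t: 17.48
ee_pos: [0.6465, 0.1504, 0.2021]
ee_rot: [[-0.874, 0.486, -0.004], [0.486, 0.874, 0.001], [0.004, -0.001, -1.0]]
contact_force: [-0.8, -0.5, -3.2]
width: 0.0292
slide [ 3.   9.7 37.1] rot [-0.0008 -0.0038 -0.0013] t 17.475 F [-0.8 -0.5 -3.2] w 0.02924261006877022
```

```bash
python3 -m inch '{"delta_rot":[[0,-0.004,0],[0,-0.004,0],[0,-0.004,0],[0,-0.004,0],[0,-0.004,0],[0,-0.004,0],[0,-0.004,0]],"slide":[[1,5,10],[2,9.5,22],[2,9.5,35],[2,9.5,38],[2,9.5,38],[2,9.5,38],[2,9.5,38]],"claw":[-1,-1,-1,-1,-1,-1,-1]}'
python3 - <<'E'
from h import *
go([.6482,.1596,.165],151)
c=snap('wrist','w6'); d=snap('scene','s6')
crop('w6',230,80,190,150,2.4,'a'); crop('s6',290,220,100,120,3.2,'b')
a=cv2.imread('pics/a.png');b=cv2.imread('pics/b.png'); print(a.shape,b.shape)
im=np.zeros((390,790,3),np.uint8); im[:360,:456]=a; im[:384,464:784]=b; cv2.imwrite('pics/ab6.png',im)
E
```

```text
t: 18.35
ee_pos: [0.6496, 0.161, 0.1644]
ee_rot: [[-0.875, 0.485, 0.001], [0.485, 0.875, -0.0], [-0.001, 0.0, -1.0]]
contact_force: [-0.3, 0.1, -4.8]
width: 0.029
slide [ 0.6 -1.9 -0.6] rot [0.0002 0.0007 0.0002] t 18.35 F [-0.3  0.1 -4.8] w 0.02900862290478605
(360, 456, 3) (384, 320, 3)
```

View pics/ab6.png

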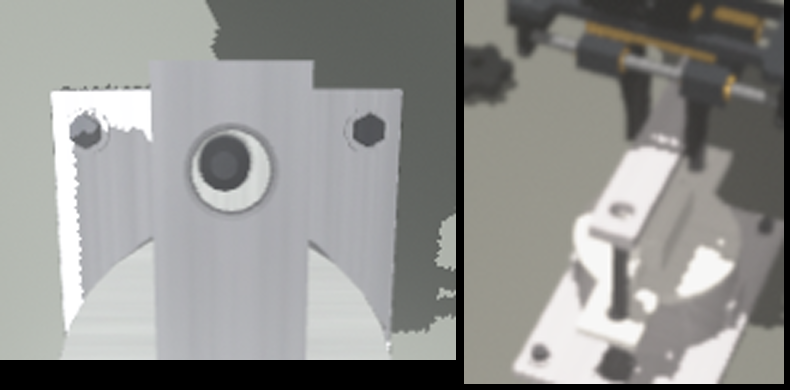

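The hole is at (326.2,150.4) and the tip at (323.3,147.5), so a correction is needed.

```bash
python3 - <<'E'
from h import *
c=load('w6'); s=c['s']; R=np.array(s['ee_rot']); p=np.array(s['ee_pos'])
f=lambda u,z:(R.T@(atz(c,u,z)-p)*1e3).round(1)
F=lambda u,v:(u/2.4+230,v/2.4+80)
print('hole',f(F(231,169),p[2]),'tip',f(F(224,162),.14))
print('edges',[f(F(*q),p[2]) for q in ((150,61),(313,61),(156,340),(307,340))])
d=load('s6'); G=lambda u,v:((u-464)/3.2+290,v/3.2+220)
print('far hole',(R.T@(atz(d,G(622,210),p[2])-p)*1e3).round(1))
E
```

```text
hole [75.3 -0.6 -0. ] tip [76.2 -2.2 24.4]
edges [array([ 94.6, -15.5,  -0.1]), array([94.6, 14.4, -0.1]), array([ 42. , -15.6,  -0. ]), array([42. , 14.6, -0. ])]
far hole [-76.4  -0.4   0. ]
```

```bash
python3 -m inch '{"delta_rot":[[0,0,0],[0,0,0],[0,0,0],[0,0,0]],"slide":[[0.8,-1.7,0],[0.8,-1.7,0],[0.8,-1.7,2],[0.8,-1.7,2]],"claw":[-1,-1,-1,-1]}'
python3 -c "
from h import *
go([.6481,.1598,.160],151)"
```

```text
t: 18.95
ee_pos: [0.6476, 0.1599, 0.1616]
ee_rot: [[-0.875, 0.484, -0.001], [0.484, 0.875, -0.001], [0.0, -0.001, -1.0]]
contact_force: [0.7, -0.1, -3.8]
width: 0.0291
slide [-0.5  0.2  1.6] rot [-0.0009 -0.0005  0.0004] t 18.95 F [ 0.7 -0.1 -3.8] w 0.02909295183570217
```

```bash
python3 -m inch '{"delta_rot":[[0,0,0],[0,0,0],[0,0,0],[0,0,0],[0,0,0],[0,0,0],[0,0,0],[0,0,0]],"slide":[[-0.3,0,6],[-0.3,0,12],[-0.3,0,18],[-0.3,0,24],[-0.3,0,30],[-0.3,0,34],[-0.3,0,34],[-0.3,0,34]],"claw":[-1,-1,-1,-1,-1,-1,-1,-1]}'
python3 -m inch '{"delta_rot":[[0,0,0],[0,0,0],[0,0,0],[0,0,0],[0,0,0],[0,0,0]],"slide":[[0,0,7],[0,0,13],[0,0,18],[0,0,20],[0,0,20],[0,0,20]],"claw":[-1,-1,-1,-1,-1,-1]}'
```

```text
t: 19.95
ee_pos: [0.6482, 0.1598, 0.1281]
ee_rot: [[-0.875, 0.484, 0.0], [0.484, 0.875, -0.0], [-0.0, -0.0, -1.0]]
contact_force: [0.5, -0.4, -3.8]
width: 0.0293
t: 20.7
ee_pos: [0.6482, 0.1597, 0.1081]
ee_rot: [[-0.875, 0.485, 0.0], [0.485, 0.875, -0.0], [-0.0, -0.0, -1.0]]
contact_force: [0.9, 0.4, -4.0]
width: 0.0292
```

```bash
python3 -m inch '{"delta_rot":[[0,0,0],[0,0,0],[0,0,0],[0,0,0],[0,0,0]],"slide":[[0,0,1],[0,0,2],[0,0,3],[0,0,3],[0,0,3]],"claw":[-1,-1,-1,-1,-1]}'
python3 -m inch '{"delta_rot":[[0,0,0],[0,0,0],[0,0,0],[0,0,0]],"slide":[[0,0,0.4],[0,0,0.8],[0,0,0.8],[0,0,0.8]],"claw":[-1,-1,-1,-1]}'
```

```text
t: 21.32
ee_pos: [0.648, 0.1598, 0.1051]
ee_rot: [[-0.875, 0.484, -0.0], [0.484, 0.875, -0.0], [0.0, -0.0, -1.0]]
contact_force: [-0.5, -0.9, -1.5]
width: 0.0291
t: 21.82
ee_pos: [0.648, 0.1597, 0.1051]
ee_rot: [[-0.875, 0.485, -0.0], [0.485, 0.875, -0.0], [0.0, -0.0, -1.0]]
contact_force: [-3.0, -1.3, 4.8]
width: 0.0289
```

The strap seats at z = 0.105 as expected. Releasing, retreating and checking.

```bash
python3 -m inch '{"delta_rot":[[0,0,0],[0,0,0],[0,0,0],[0,0,0],[0,0,0],[0,0,0],[0,0,0],[0,0,0]],"slide":[[0,0,-0.5],[0,0,-0.5],[0,0,-0.5],[0,0,-0.5],[0,0,-15],[0,0,-50],[0,0,-100],[0,0,-100]],"claw":[0.3,0.3,0.3,0.3,0.3,0.3,0.3,0.3]}'
python3 -m inch '{"delta_rot":[[0,0,0],[0,0,0]],"slide":[[0,0,0],[0,0,0]],"claw":[0.3,0.3]}'
python3 - <<'E'
from h import *
c=snap('wrist','w7'); d=snap('scene','s7')
crop('w7',220,80,220,280,2,'a'); crop('s7',280,220,120,130,2.9,'b')
a=cv2.imread('pics/a.png');b=cv2.imread('pics/b.png')
im=np.zeros((560,800,3),np.uint8); im[:,:440]=a; im[:b.shape[0],446:446+b.shape[1]]=b; cv2.imwrite('pics/c7.png',im)
m=np.array([.6482,.1593]);
E
```

```text
t: 22.82
ee_pos: [0.6512, 0.1604, 0.2103]
ee_rot: [[-0.875, 0.485, 0.01], [0.485, 0.875, 0.003], [-0.008, 0.007, -1.0]]
contact_force: [-0.3, 0.0, 0.5]
width: 0.0567
t: 23.08
ee_pos: [0.6472, 0.1596, 0.2028]
ee_rot: [[-0.875, 0.484, -0.003], [0.484, 0.875, -0.001], [0.002, -0.002, -1.0]]
contact_force: [-0.4, -0.3, -0.3]
width: 0.0566
```

View pics/c7.png

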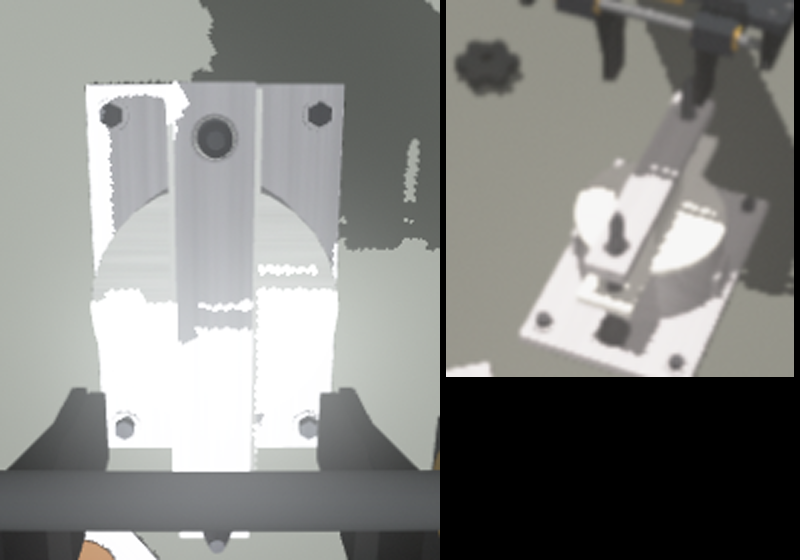

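The strap lies flat on the block with both studs through its holes, the cover lies flat below it, and the gripper is clear. Handing in.

```bash
python3 -c "
from workcell import close_job
print(close_job())"
```

```text
the job is handed in; nothing more can be done
None
```

The mould is closed: the cover plate nearest the robot lies on the rim, block side up, and the long strap lies on its block, both over the two studs. I lowered each one in the grip until it touched down, then released it and handed the job in at about 23 s.

- **Seating heights:** both parts touched down at the heights expected, with the tool at 0.0776 m for the cover and 0.105 m for the strap. In each case the force changed from the hanging weight of about 4 N to a light push of about 5–6 N.
- **Strap alignment:** above the studs the strap was about 1.8 mm off, so I corrected it before lowering. The cover needed no correction there.
- **Final check:** the wrist and scene pictures after release show both studs through both parts, both lying flat, and the gripper clear. I judged this by eye and did not re-measure the final positions.
- **Measurements that disagreed:** my first estimates of the mould's centre differed by 1–4 mm between views. I relied on the close wrist-camera view of the stud through each hole instead.
- **Left alone:** the arm never went down near the short strap or the hand nuts.

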